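# Change the tube in a polarimeter

## Task

Change the tube in the polarimeter: take the water tube (white caps) out of the sloping trough and lay it flat in the green tray without dropping it. Then load the sample tube (amber, blue caps) with its bulge at the upper, eyepiece end, and press it down past the sprung side balls until it clicks and lies fully home, both ends down. Let go, and leave the short spare tube, flask, wash bottle and beaker undisturbed.

Things in the scene. Friction and masses are not known exactly. Their poses are not given: they have to be found in the camera images.
- polarimeter: Bench polarimeter, fixed, 440 x 150 x 315 mm high: grey base, sloping optical axis; at its low end a grey lamp house (85 x 86 x 80 mm, top 155 mm above the bench), the open white sample trough in the middle, at the high end a 132 mm divided circle and black eyepiece. Origin on the bench under the trough's middle; x level towards the eyepiece (uphill) end, z up.
- trough: White open box of the polarimeter. Origin at mid-length on the saddles' floor plane, 165 mm above the bench; x up the slope (30 deg above level), y level across, z out of the trough (30 deg off vertical). Inside 169 mm long, 120 mm wide; end walls to z = 48 mm, side walls to 36, bottom at -14. A tube lies along x on two saddles; between them it is clear for fingers.
- saddle_low (a point): Middle of the floor of the dark saddle for the lower cap: trough x = -69 mm, z = 0. Each saddle is 18 mm long; cheeks 41.6 mm apart up to z = 30 mm, flared out from there to z = 40. A tube that is home lies on both saddle floors, its axis at trough z = 17 mm, up to 4.5 mm off centre along x.
- saddle_high (a point): The same for the upper saddle: trough x = 69 mm.
- ball_low (a point): Centre of the lower saddle's steel ball at rest: 14 mm, in the -y cheek at trough x = -69, y = -22.8, z = 22 mm, standing 5 mm out of the cheek. Sprung sideways: it snaps over the widest corner of the cap (first touch with the tube 13 mm above home, over centre at 5 mm). Pushing a tube in past both balls, or pulling it out, takes about 6 to 14 N in all.
- ball_high (a point): The same for the upper saddle's ball: trough x = 69 mm.
- cover_edge (a point): Middle of the free edge of the trough's white cover, which is fixed folded back: a plate 184 mm long (along x) and 4 mm thick from its hinge at trough y = 68, z = 37 mm outwards to this edge at y = 185, z = 79 mm.
- blank: Water tube: clear glass, white caps, 160 mm long, 105 to 190 g. Hexagonal caps 34 mm across flats, 39 over corners, 22 mm long; glass 22 mm in diameter; a 29 mm bulge, 24 mm long, centred 40 mm from the middle towards +x. Free glass to grip: x = -58..28 mm. Origin under its middle, 17 mm below its axis; x along it to the bulge end. Starts home in the trough, bulge uphill, held by the balls.
- sample: Sample tube: amber glass with blue caps; same shape, size, mass range and frame as the water tube. At the start it lies on its flats (z up) on the bench, its bulge end pointing anywhere from a little left of straight ahead, round by the right, to back-right (yaw 26 to -123 degrees).
- blank_mid (a point): Middle of the water tube, on its axis.
- sample_mid (a point): Middle of the sample tube, on its axis.
- sample_bulge (a point): Centre of the sample tube's bulge, on its axis, 40 mm from the middle.
- tray: Flat green tray, fixed, 220 x 140 mm, rims 12 mm high and 5 mm thick, floor 5 mm above the bench (covered by a thin black liner). Origin under its centre on the bench, x along its length, z up.
- spare: Bystander: shorter clear tube with black hexagonal caps, 100 mm long, 34 mm across flats, glass 22 mm in diameter; lies beside the sample tube, about parallel, 70 to 78 mm from axis to axis. Origin under its middle, 17 mm below its axis; x along it.
- flask: Bystander: stoppered conical flask, 82 mm across, 114 mm high; origin under its centre.
- wash_bottle: Bystander: white wash bottle with blue cap and bent spout, 66 mm across, about 195 mm high; origin under its centre.
- beaker: Bystander: glass beaker, 72 mm across, 95 mm high; origin under its centre.
Things that resemble listed ones, but are neither listed nor needed, are in the scene too. Of the things like the blank, leave any that is black, pink or red; of the rest the larger one is meant.

How it is judged:
By the outcome, as a careful person would: the job done as asked, in the order asked, and still so for the second after the job is handed in, with the robot touching nothing.
It also fails if it takes over 58 s, if anything falls off the work surface, if the arm or the gripper's body presses on something with over 40 N, if the wrist force passes 120 N, or if a joint passes its speed limit or range.

## Robot

A 7-joint arm with a two-finger parallel gripper is mounted at the origin on the work surface. World frame = base frame: x ahead of the robot, y to its left, z up, the work surface at z = 0. Lengths are in m, angles in rad, forces in N, time in s.
With the tool pointing down it reaches from about 0.425 to 0.925 m from the base axis. Payload 6.8 kg.
Tool frame: the origin (TCP) lies at the very end of the fingers, on their centre line; the grasp point (between the pads) lies 19 mm behind it (ctrl.hold_point_z is the distance from the TCP to the grasp point, in m); z points along the fingers, y is the direction in which the jaws open and shut (so a half turn about z gives the same grasp; the last joint's range is limited). The gripper opens to 88 mm and grips with 3 to 60 N. Pads are 20 mm wide; open, the fingers measure 115 mm over their backs; the gripper's body (75 mm by 178 mm) begins 61 mm behind the grasp point.
Start: joints at [1.141, 0.477, 0.022, 1.555, -0.011, 1.109, -0.083], TCP at [0.213, -0.64, 0.223] pointing down, gripper open.
Joint ranges: [-2.96, 2.96], [-0.34, 2.1], [-1.41, 1.46], [0.24, 2.44], [-1.37, 4.51], [0.17, 1.92], [-2.96, 2.96]. Speed limits (rad/s): [2.39, 2.39, 3.14, 3.14, 3.14, 3.14, 3.14].

## Interface

Orientations are given as a rotation vector (axis times angle).
In Python, from cell import ctrl gives the robot as it stands.
- The arm moves only by the shell command python3 -m handwheel 'ROWS'. ROWS is JSON, a list of rows, each a list of 7 numbers: the turn, a rotation vector about the tool's x, y, z in rad, then the shift along the tool's x, y, z in m, then the finger opening in m, from 0 to 0.0878. A call has 1 to 10 rows; each row is the pose to reach, as a shift and turn from the pose commanded when the call began, along the tool's axes at that moment; what a row does not reach only later rows make up. A row lasts 1/10 s, in which the tool goes at most 50 mm and 8.59 degrees, less where a joint would pass 70% of its speed; a pose out of reach is approached as far as the arm can. A call with a gripper value outside its range is refused whole. The fingers move at their own pace and stop on an object; the grip force is fixed at half the most. Time passes only in rows, so rows that repeat a pose let the fingers close. It gives the time, the measured TCP pose, the force and the opening at its end, in the units of the state.
- ctrl.get_state(): the state, without advancing time (a new reading comes with each control period).
- ctrl.snapshot(name): name is "scene" or "side" or "wrist"; returns a dict with "img" (480x640x3 uint8, red, green, blue), "z_map" (480x640 float32, m along the optical axis (not along the pixel's ray), 0 where there is no reading), "fx", "fy", "cx", "cy" (pixels), "world_from_camera" (4x4, takes a point from camera to world coordinates); the wrist camera has in their place "T_tool_cam" (4x4, takes a point from camera to tool coordinates, whose origin is the TCP and whose axes are the flange's). Camera axes: x right, y down, z forward; pixel columns grow to the right and rows downward; lengths in m; the calibration is good to about 2 mm. A picture is of the moment at which its call begins: read the wrist's pose just before it.
- ctrl.sign_off(): hands the job in, once; it reports no verdict.
Trained networks look in the newest picture that a camera, given by its name, has taken for a name from the list of things; names that differ only in an ending like _2 or _b are one class to them, and where a whole thing is asked for, a point or a joint stands for the part that bears it (a point fixed in the world has none). Each returns a list of dicts, best first, with "p" (0 to 1); they miss things now and then, are a little off and sometimes report something else, mostly with a low value. They report only what shows in the picture. A call takes as long as a camera call. They do not tell look-alikes from the thing itself.
- ctrl.look_for(camera, label): "position" ([x, y, z] in m, in world coordinates, good to about 4 mm: the middle of the surface that is visible of it).
- ctrl.regions_of(camera, label): "pixels" (480x640 bool, what is visible of it).
- ctrl.place_of(camera, label): "position" ([x, y, z] in m, in world coordinates, good to about 4 mm: a listed point, or the origin of a listed thing).
The state is a dict: "t": time; "qpos": joint angles; "qvel": joint speeds; "joint_efforts": joint torques, N m; "eef_pos": TCP position; "tcp_rot": TCP orientation; "wrist_force": force on the tool from outside, world axes, zero at the start; "moment": the same for the moment, N m; "opening": opening from 0.0 (shut) to 1.0 (fully open).
Only numpy, scipy, OpenCV 4.12 (cv2) and the standard library are available. Lean on these libraries where they do the work, as an engineer would, in place of code of your own. Each camera call takes 0.05 s, during which the arm holds its last target.

## Working session

There is one attempt and no reset: what is moved stays moved. The work goes in short steps, Python scripts to look and compute and a shell command to move; the robot and the scene stay as the last step left them, time stands still between calls to the robot, and variables do not carry over. Pictures are saved under pics/ and viewed, and the job is handed in when it is done.

```bash
ls; mkdir -p pics; python3 - <<'E'
from cell import ctrl
import cv2
print(ctrl.get_state()); print(ctrl.hold_point_z)
for n in ("scene","side","wrist"):
    s=ctrl.snapshot(n)
    cv2.imwrite(f"pics/{n}0.png",s["img"][:,:,::-1])
    print(n,s["fx"],s.get("world_from_camera",s.get("T_tool_cam")))
    for l in ["polarimeter","trough","saddle_low","saddle_high","ball_low","ball_high","cover_edge","blank","sample","blank_mid","sample_mid","sample_bulge","tray","spare","flask","wash_bottle","beaker"]:
        if n=="wrist": continue
        r=ctrl.place_of(n,l)
        print(l,[(q["position"] if isinstance(q["position"],list) else q["position"].round(3).tolist(),round(q["p"],2)) for q in r])
E
```

```text
pics
{'t': 0.0, 'qpos': array([ 1.14093054,  0.47780704,  0.02230555,  1.55645081, -0.01149414,
        1.1092896 , -0.08308221]), 'qvel': array([-1.24404588e-03,  2.31207795e-04, -5.38621609e-05,  1.23152198e-03,
        1.77632839e-04,  3.18434073e-04,  6.95042979e-04]), 'joint_efforts': array([ 1.77686900e-05, -5.82848668e+01,  1.53450351e+00, -2.72606760e+01,
       -5.43032459e-02,  1.69514457e-02,  1.72564655e-04]), 'eef_pos': array([ 0.21327531, -0.63978168,  0.22167669]), 'tcp_rot': array([-3.09924846e+00, -5.03078132e-01,  6.53157624e-04]), 'wrist_force': array([ 0.04944414, -0.14179966,  0.07869669]), 'moment': array([ 0.01673532, -0.06953376,  0.03082301]), 'opening': 1.0009880743829633}
0.0187
scene 517.7570699677927 [[ 0.67576499  0.57272558 -0.46403351  1.16646515]
 [ 0.73711039 -0.52235713  0.4287322  -0.68134888]
 [ 0.00315469 -0.63176613 -0.77515263  1.17593374]
 [ 0.          0.          0.          1.        ]]
polarimeter [([0.4923, -0.2809, 0.0028], 0.97)]
trough []
saddle_low [([0.4789, -0.2245, 0.1296], 0.87)]
saddle_high [([0.5108, -0.3359, 0.2031], 0.86)]
bal
[... 2211 characters left out ...]
.0026], 0.34), ([0.502, 0.1083, 0.0176], 0.23)]
sample_bulge [([0.5048, 0.1101, 0.0197], 0.84)]
tray [([0.524, 0.374, -0.0035], 0.96), ([0.4957, -0.2741, 0.1799], 0.62)]
spare [([0.4677, 0.1863, 0.004], 0.96), ([0.7155, 0.259, 0.0046], 0.62), ([0.4937, -0.2719, 0.1842], 0.55)]
flask [([0.7147, 0.2609, -0.0006], 0.62)]
wash_bottle [([0.7605, 0.0501, -0.0], 0.86)]
beaker [([0.3037, 0.3641, -0.0014], 0.59)]
wrist 381.8012615450321 [[ 2.73047985e-04 -9.59919188e-01 -2.80276786e-01  7.64763392e-02]
 [ 9.99999111e-01  6.27907201e-04 -1.17631015e-03 -5.42970246e-04]
 [ 1.30515050e-03 -2.80276216e-01  9.59918507e-01 -1.63125473e-01]
 [ 0.00000000e+00  0.00000000e+00  0.00000000e+00  1.00000000e+00]]
```

View pics/scene0.png

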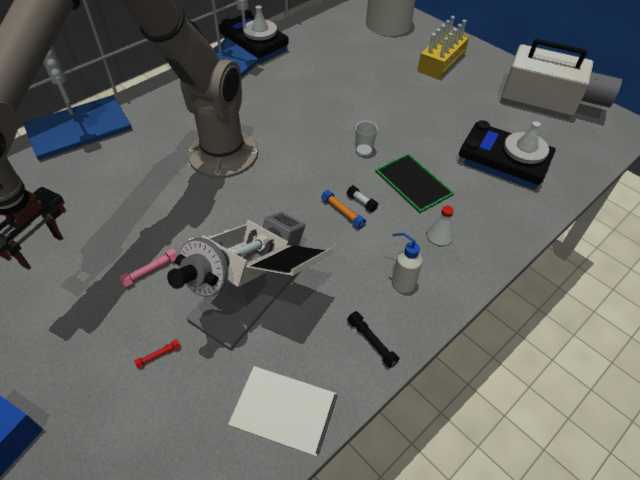

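View pics/side0.png

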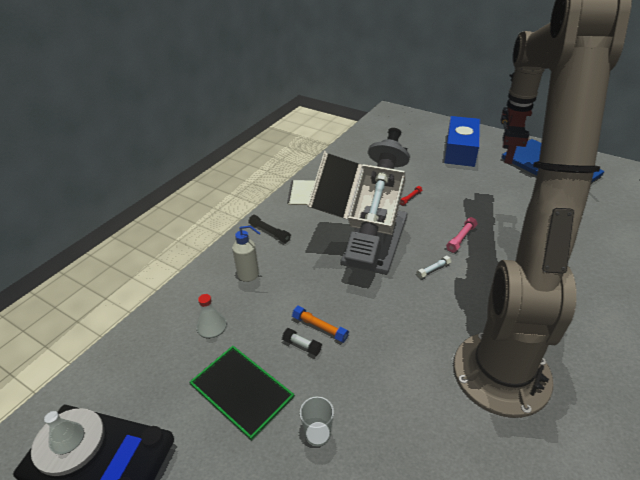

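```bash
cat > h.py <<'E'
import numpy as np, cv2
from scipy.spatial.transform import Rotation as Ro
from scipy.optimize import least_squares
from cell import ctrl
def cloud(s,st=None):
    z=s["z_map"]; v,u=np.nonzero(z>0) if st is None else np.nonzero(st&(z>0))
    d=z[v,u]; P=np.c_[(u-s["cx"])/s["fx"]*d,(v-s["cy"])/s["fy"]*d,d]
    if "world_from_camera" in s: T=s["world_from_camera"]
    else:
        T=np.eye(4);T[:3,:3]=Ro.from_rotvec(st0["tcp_rot"]).as_matrix();T[:3,3]=st0["eef_pos"];T=T@s["T_tool_cam"]
    return P@T[:3,:3].T+T[:3,3]
E
python3 - <<'E'
from h import *
S={}
for n in ("scene","side"):
    s=ctrl.snapshot(n); S[n]=s
    np.savez(f"{n}.npz",**s)
    for l in ["sample","spare","tray","blank","trough"]:
        r=ctrl.regions_of(n,l)
        for q in r[:5]:
            m=q["pixels"]; P=cloud(s,m)
            if len(P)<20: continue
            z=P[:,2]; c=np.median(P,0)
            rect=cv2.minAreaRect((P[:,:2]*1000).astype(np.float32))
            print(n,l,round(q["p"],2),len(P),c.round(3),rect, "zpct",np.percentile(z,[5,50,95]).round(3))
    np.save
a=cv2.resize(S["scene"]["img"][180:320,110:340,::-1],None,fx=3.4,fy=3.4,interpolation=cv2.INTER_CUBIC)
b=cv2.resize(S["side"]["img"][120:280,300:480,::-1],None,fx=3.4,fy=3.4,interpolation=cv2.INTER_CUBIC)
cv2.imwrite("pics/a1.png",a);cv2.imwrite("pics/b1.png",b)
# trough fit from network points
m={"pol":[0,0,-0.165],"trough":[0,0,0],"sl":[-.069,0,0],"sh":[.069,0,0],"bl":[-.069,-.0228,.022],"bh":[.069,-.0228,.022],"ce":[0,.185,.079]}
obs=[("sl",[.4789,-.2245,.1296]),("sl",[.4839,-.2225,.1291]),("sh",[.5108,-.3359,.2031]),("sh",[.5094,-.3392,.1992]),
("bl",[.4527,-.2178,.1471]),("bl",[.4554,-.2148,.1534]),("bh",[.4784,-.3345,.2167]),("bh",[.4843,-.3336,.2182]),
("ce",[.6655,-.203,.2339]),("ce",[.6663,-.2001,.2348]),("trough",[.4946,-.2858,.1677]),("pol",[.4923,-.2809,.0]),("pol",[.4976,-.2839,0])]
def RT(yaw): return Ro.from_euler("z",yaw).as_matrix()@Ro.from_euler("y",-np.pi/6).as_matrix()
def f(p):
    R=RT(p[2]); out=[]
    for k,o in obs:
        if k=="pol": out.append(np.r_[p[:2]-o[:2],0])
        else: out.append(np.r_[p[0],p[1],.165]+R@np.array(m[k])-o)
    return np.concatenate(out)
r=least_squares(f,[.494,-.28,-1.32]); print(r.x,np.degrees(r.x[2]),(r.fun.reshape(-1,3)*1000).round(0).tolist())
print(ctrl.get_state()["t"])
E
```

```text
scene sample 0.81 449 [0.471 0.103 0.026] ((461.059326171875, 114.73970031738281), (56.53299331665039, 162.74331665039062), 89.99710083007812) zpct [0.011 0.026 0.035]
scene spare 0.77 343 [0.469 0.177 0.026] ((455.3304138183594, 185.32687377929688), (57.83273696899414, 134.90927124023438), 79.24315643310547) zpct [0.001 0.026 0.036]
scene tray 0.91 2356 [0.527 0.366 0.006] ((517.1630249023438, 373.79376220703125), (160.14495849609375, 238.21852111816406), 80.61638641357422) zpct [0.001 0.006 0.012]
scene tray 0.21 1101 [0.766 0.03  0.107] ((718.105712890625, 97.38961791992188), (70.78886413574219, 197.61367797851562), 34.32963943481445) zpct [0.016 0.107 0.162]
scene blank 0.82 649 [ 0.261 -0.446  0.026] ((244.87747192382812, -439.7984924316406), (161.24679565429688, 62.70180130004883), 85.4432601928711) zpct [0.    0.026 0.036]
scene blank 0.78 353 [ 0.494 -0.247  0.171] ((492.86798095703125, -264.6768493652344), (40.948089599609375, 137.7409210205078), 17.853925704956055) zpct [0.148 0.171 0.214]
scene blank 0.67 685 [ 0.818 -0.149  0.027] ((810.7906494140625, -145.62466430664062)
[... 1712 characters left out ...]
7059097290039), 65.59796905517578) zpct [0.002 0.019 0.026]
side blank 0.64 376 [ 0.255 -0.422  0.026] ((256.1518249511719, -456.8783264160156), (210.62681579589844, 45.31110763549805), 88.49203491210938) zpct [0.005 0.026 0.036]
side trough 0.83 7159 [ 0.529 -0.248  0.191] ((662.5458374023438, -453.32177734375), (356.120849609375, 878.4889526367188), 20.71571159362793) zpct [0.1   0.191 0.293]
[ 0.49434077 -0.28149882 -1.34217803] -76.90113632235347 [[2.0, 1.0, 1.0], [-3.0, -1.0, 1.0], [-3.0, -4.0, -4.0], [-2.0, -0.0, 0.0], [3.0, 0.0, 2.0], [1.0, -3.0, -4.0], [5.0, 0.0, 2.0], [-1.0, -1.0, 0.0], [0.0, 2.0, -0.0], [-1.0, -1.0, -1.0], [-0.0, 4.0, -3.0], [2.0, -1.0, 0.0], [-3.0, 2.0, 0.0]]
2.45
```

View pics/a1.png

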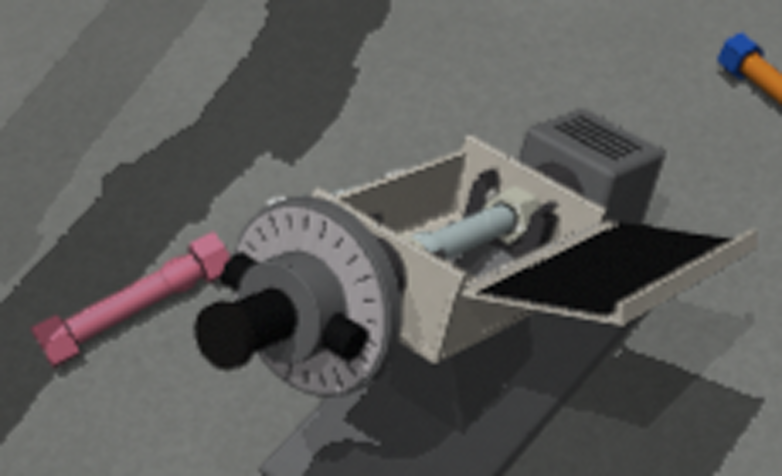

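View pics/b1.png

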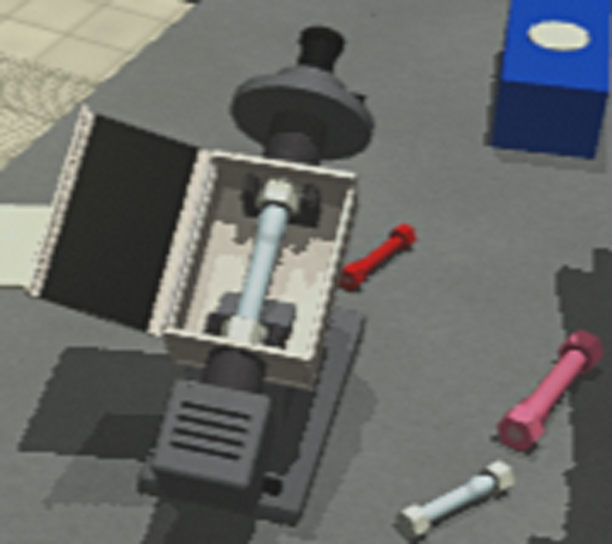

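```bash
cat >> h.py <<'E'
PX,PY,PYAW=.4943,-.2815,-1.3422
def RT(yaw): return Ro.from_euler("z",yaw).as_matrix()@Ro.from_euler("y",-np.pi/6).as_matrix()
TR=RT(PYAW); TO=np.array([PX,PY,.165])
def trp(p): return TO+TR@np.array(p)
TOOLTR=np.c_[-TR[:,0],TR[:,1],-TR[:,2]]
def down(yawx): # tool pointing down, tool x at yaw
    c,s=np.cos(yawx),np.sin(yawx); return np.c_[[c,s,0],[s,-c,0],[0,0,-1]]
def cur():
    s=ctrl.get_state(); return Ro.from_rotvec(s["tcp_rot"]).as_matrix(),np.array(s["eef_pos"]),s
def delta(R,t,R0=None,t0=None):
    if R0 is None: R0,t0,_=cur()
    rv=Ro.from_matrix(R0.T@R).as_rotvec(); d=R0.T@(np.array(t)-t0)
    print("rv",rv.round(4).tolist(),"d",d.round(4).tolist(),"deg",np.degrees(np.linalg.norm(rv)).round(1),"mm",(np.linalg.norm(d)*1000).round(0))
    return rv,d
def rep():
    R,t,s=cur(); print("t",round(s["t"],2),"q",s["qpos"].round(2).tolist(),"pos",t.round(4).tolist(),"F",s["wrist_force"].round(1).tolist(),"M",s["moment"].round(2).tolist(),"open",round(s["opening"]*87.8,1))
    L=TR.T@(t-TO); A=Ro.from_matrix(TOOLTR.T@R).as_rotvec(); print(" trough-frame tcp mm",(L*1000).round(1).tolist(),"rot err(tool) deg",np.degrees(A).round(1).tolist())
E
python3 - <<'E'
from h import *
rep(); R0,t0,_=cur()
p=t0+[.05,.05,.25]; print("A");delta(R0,p)
print("B pre, trough z 150");delta(TOOLTR,trp([0,0,.15])); print(trp([0,0,.15]))
E
```

```text
t 2.45 q [1.14, 0.48, 0.02, 1.56, -0.01, 1.11, -0.08] pos [0.2135, -0.6404, 0.2227] F [0.7, -0.7, 0.5] M [0.0, -0.02, 0.0] open 87.7
 trough-frame tcp mm [276.4, -354.8, -93.0] rot err(tool) deg [22.1, 24.3, 82.6]
A
rv [0.0, 0.0, 0.0] d [0.0633, -0.0316, -0.25] deg 0.0 mm 260.0
B pre, trough z 150
rv [-0.3861, -0.4239, -1.441] d [0.3869, -0.3263, -0.0722] deg 88.9 mm 511.0
[ 0.47730421 -0.20845109  0.29490381]
```

```bash
python3 -m handwheel '[[0,0,0,0.012,-0.006,-0.05,0.0878],[0,0,0,0.025,-0.012,-0.1,0.0878],[0,0,0,0.038,-0.018,-0.15,0.0878],[0,0,-0.15,0.05,-0.025,-0.2,0.0878],[0,0,-0.3,0.06,-0.03,-0.23,0.0878],[0,0,-0.45,0.1,-0.05,-0.24,0.0878],[-0.1,-0.1,-0.6,0.14,-0.09,-0.23,0.0878],[-0.15,-0.15,-0.75,0.18,-0.13,-0.22,0.0878],[-0.2,-0.2,-0.9,0.22,-0.17,-0.2,0.0878],[-0.25,-0.25,-1.05,0.26,-0.21,-0.18,0.0878]]'; python3 - <<'E'
from h import *
rep();delta(TOOLTR,trp([0,0,.15]))
E
```

```text
t: 3.45
eef_pos: [0.3802, -0.386, 0.4143]
tcp_rot: [2.3, 1.741, -0.254]
wrist_force: [0.5, -0.8, -0.1]
opening: 1.002
t 3.45 q [0.79, 0.03, -0.28, 1.74, 0.28, 1.22, 0.16] pos [0.3802, -0.386, 0.4143] F [0.5, -0.8, -0.1] M [0.25, -0.12, -0.01] open 87.9
 trough-frame tcp mm [190.4, -134.8, 178.0] rot err(tool) deg [6.5, 11.9, 27.8]
rv [-0.1134, -0.208, -0.4858] d [0.2235, 0.037, 0.0621] deg 31.0 mm 235.0
```

```bash
python3 -m handwheel '[[-0.03,-0.05,-0.11,0.045,0.008,0.012,0.0878],[-0.06,-0.1,-0.22,0.09,0.016,0.025,0.0878],[-0.08,-0.15,-0.35,0.135,0.024,0.037,0.0878],[-0.11,-0.2,-0.48,0.18,0.03,0.05,0.0878],[-0.11,-0.2,-0.48,0.2,0.03,0.055,0.0878],[-0.11,-0.2,-0.48,0.2,0.03,0.055,0.0878]]'; python3 - <<'E'
from h import *
rep();delta(TOOLTR,trp([0,0,.15]))
s=ctrl.snapshot("wrist"); cv2.imwrite("pics/w1.png",s["img"][:,:,::-1])
E
```

```text
t: 4.05
eef_pos: [0.4645, -0.2254, 0.3063]
tcp_rot: [1.693, 2.117, -0.442]
wrist_force: [0.4, -1.1, 0.2]
opening: 1.0
t 4.05 q [0.53, 0.06, -0.53, 2.02, 0.62, 1.04, -0.1] pos [0.4645, -0.2254, 0.3063] F [0.4, -1.1, 0.2] M [0.43, 0.03, 0.09] open 87.8
 trough-frame tcp mm [17.5, -16.3, 153.1] rot err(tool) deg [0.3, 0.8, 0.3]
rv [-0.0044, -0.014, -0.0058] d [0.0175, 0.0163, 0.0033] deg 0.9 mm 24.0
```

View pics/w1.png

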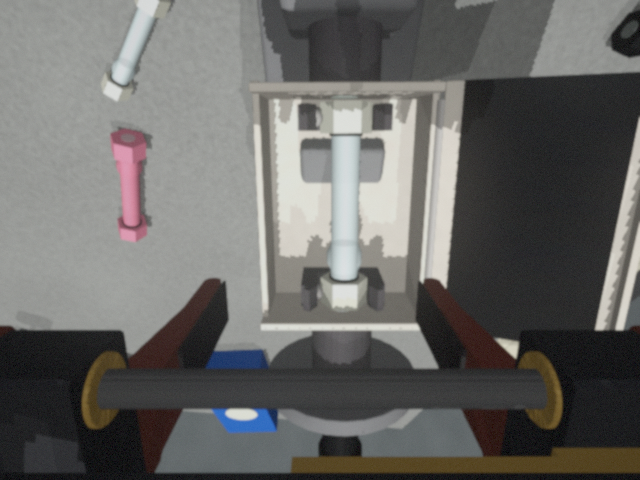

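```bash
python3 - <<'E'
from h import *
import h
h.st0=ctrl.get_state(); s=ctrl.snapshot("wrist"); np.savez("w1.npz",**s)
m=np.zeros((480,640),bool); m[60:340,235:480]=1
P=(cloud(s,m)-TO)@TR*1000
# tube glass: 
for x0 in range(-80,80,10):
    k=(abs(P[:,0]-x0-5)<5)&(abs(P[:,1])<25)&(P[:,2]>20)
    Q=P[k]; 
    if len(Q)<5: continue
    top=np.percentile(Q[:,2],95); 
    print(x0+5,len(Q),"y range",np.percentile(Q[:,1],[2,50,98]).round(1),"top",top.round(1))
w=P[(P[:,2]>33)&(abs(P[:,0])<70)]
for a,b in((-75,-45),(45,75)):
    for x0,x1 in((-70,-20),(-20,20),(20,70)):
        k=(w[:,1]>a)&(w[:,1]<b)&(w[:,0]>x0)&(w[:,0]<x1); Q=w[k]
        if len(Q)>5: print("wall",a,x0,np.percentile(Q[:,1],[3,50,97]).round(1),Q[:,2].mean().round(1))
e=P[(P[:,2]>42)&(abs(P[:,1])<55)]
for a,b in((-110,-70),(70,110)):
    Q=e[(e[:,0]>a)&(e[:,0]<b)]
    if len(Q)>5:print("end",np.percentile(Q[:,0],[3,50,97]).round(1),np.percentile(Q[:,2],[5,50,95]).round(1),np.polyfit(Q[:,1],Q[:,0],1))
E
```

```text
-75 915 y range [-24.    0.5  24. ] top 36.5
-65 1024 y range [-24.2   0.4  24.2] top 36.5
-55 515 y range [-16.3   0.2  19.2] top 35.6
-45 386 y range [-9.2  1.  11.2] top 29.4
-35 389 y range [-9.9  0.4 11.3] top 29.5
-25 375 y range [-9.2  0.4 10.7] top 29.5
-15 356 y range [-9.2  0.5 10.9] top 29.5
-5 355 y range [-9.9  0.5 11.1] top 29.4
5 345 y range [-9.9 -0.1 11.3] top 29.4
15 333 y range [-9.9 -0.  10.6] top 29.4
25 339 y range [-9.4  0.1 10.8] top 29.4
35 428 y range [-12.4   0.   13.3] top 32.3
45 342 y range [-11.8   0.1  13.4] top 32.5
55 488 y range [-15.8   0.2  16. ] top 34.9
65 772 y range [-24.6   0.4  24.4] top 36.3
75 642 y range [-24.    0.9  23.9] top 36.3
wall -75 -70 [-65.1 -62.6 -60.3] 36.7
wall -75 -20 [-65.3 -62.6 -60.5] 36.6
wall -75 20 [-65.4 -62.8 -60.7] 36.6
wall 45 -70 [59.6 66.9 74.5] 39.4
wall 45 -20 [59.4 66.9 74.6] 39.4
wall 45 20 [59.3 66.8 74.6] 39.4
end [-100.   -87.6  -84. ] [42.6 48.5 50. ] [ 1.73535976e-03 -8.87276218e+01]
end [ 84.5  86.9 102.6] [42.4 47.9 49.6] [1.65326955e-03 8.87204648e+01]
```

```bash
python3 -m handwheel '[[-0.0044,-0.014,-0.0058,0.0175,0.0165,0.0,0.06],[-0.0044,-0.014,-0.0058,0.0175,0.0165,0.02,0.06],[-0.0044,-0.014,-0.0058,0.0175,0.0165,0.06,0.06],[-0.0044,-0.014,-0.0058,0.0175,0.0165,0.09,0.06],[-0.0044,-0.014,-0.0058,0.0175,0.0165,0.09,0.06],[-0.0044,-0.014,-0.0058,0.0175,0.0165,0.09,0.06]]'; python3 - <<'E'
from h import *
rep();delta(TOOLTR,trp([0,0.0003,.005]))
E
```

```text
t: 4.75
eef_pos: [0.4862, -0.2544, 0.2219]
tcp_rot: [1.685, 2.102, -0.451]
wrist_force: [0.5, 0.4, -0.0]
opening: 0.682
t 4.75 q [0.51, 0.22, -0.5, 2.08, 0.81, 0.91, -0.28] pos [0.4862, -0.2544, 0.2219] F [0.5, 0.4, -0.0] M [0.51, -0.04, 0.03] open 59.9
 trough-frame tcp mm [4.0, -1.7, 63.3] rot err(tool) deg [0.1, -0.1, 0.5]
rv [-0.0023, 0.002, -0.0088] d [0.0041, 0.0021, 0.0583] deg 0.5 mm 59.0
```

```bash
python3 -m handwheel '[[0,0,-0.008,0.003,0.002,0.02,0.06],[0,0,-0.008,0.003,0.002,0.04,0.06],[0,0,-0.008,0.003,0.002,0.056,0.06],[0,0,-0.008,0.003,0.002,0.056,0.06],[0,0,-0.008,0.003,0.002,0.056,0.06]]'; python3 - <<'E'
from h import *
rep();delta(TOOLTR,trp([0,0.0003,.005]))
E
```

```text
t: 5.25
eef_pos: [0.495, -0.2774, 0.1727]
tcp_rot: [1.674, 2.11, -0.451]
wrist_force: [0.8, 0.3, 0.2]
opening: 0.682
t 5.25 q [0.51, 0.31, -0.47, 2.1, 0.93, 0.84, -0.36] pos [0.495, -0.2774, 0.1727] F [0.8, 0.3, 0.2] M [0.51, 0.01, -0.05] open 59.9
 trough-frame tcp mm [0.6, 1.6, 8.6] rot err(tool) deg [-0.0, -0.2, -0.0]
rv [0.0005, 0.0028, 0.0006] d [0.0006, -0.0013, 0.0036] deg 0.2 mm 4.0
```

```bash
python3 -m handwheel '[[0,0,0,0,-0.001,0.004,0.06],[0,0,0,0,-0.001,0.004,0.0],[0,0,0,0,-0.001,0.004,0.0],[0,0,0,0,-0.001,0.004,0.0],[0,0,0,0,-0.001,0.004,0.0],[0,0,0,0,-0.001,0.004,0.0]]'; python3 - <<'E'
from h import *
rep()
E
```

```text
t: 5.85
eef_pos: [0.4942, -0.2795, 0.1677]
tcp_rot: [1.674, 2.112, -0.451]
wrist_force: [7.8, 0.3, -1.8]
opening: 0.267
t 5.85 q [0.51, 0.31, -0.46, 2.1, 0.94, 0.83, -0.37] pos [0.4942, -0.2795, 0.1677] F [7.8, 0.3, -1.8] M [0.68, -1.38, 0.82] open 23.4
 trough-frame tcp mm [-0.3, 0.4, 3.3] rot err(tool) deg [-0.0, -0.1, -0.1]
```

```bash
python3 -m handwheel '[[0,0,0,0,0.001,-0.002,0],[0,0,0,0,0.001,-0.006,0],[0,0,0,0,0.001,-0.01,0],[0,0,0,0,0.001,-0.015,0],[0,0,0,0,0.001,-0.02,0],[0,0,0,0,0.001,-0.03,0],[0,0,0,0,0.001,-0.045,0],[0,0,0,0,0.001,-0.06,0],[0,0,0,0,0.001,-0.075,0],[0,0,0,0,0.001,-0.09,0]]'; python3 - <<'E'
from h import *
rep()
s=ctrl.snapshot("side"); cv2.imwrite("pics/s2.png",cv2.resize(s["img"][80:300,250:500,::-1],None,fx=2.6,fy=2.6))
w=ctrl.snapshot("wrist"); cv2.imwrite("pics/w2.png",w["img"][:,:,::-1])
E
```

```text
t: 6.85
eef_pos: [0.4843, -0.2348, 0.2469]
tcp_rot: [1.674, 2.112, -0.452]
wrist_force: [0.6, -0.3, -0.0]
opening: 0.238
t 6.85 q [0.5, 0.17, -0.53, 2.06, 0.76, 0.96, -0.24] pos [0.4843, -0.2348, 0.2469] F [0.6, -0.3, -0.0] M [0.57, 0.07, -0.02] open 20.9
 trough-frame tcp mm [-0.4, 0.9, 94.8] rot err(tool) deg [0.0, -0.1, -0.1]
```

View pics/s2.png

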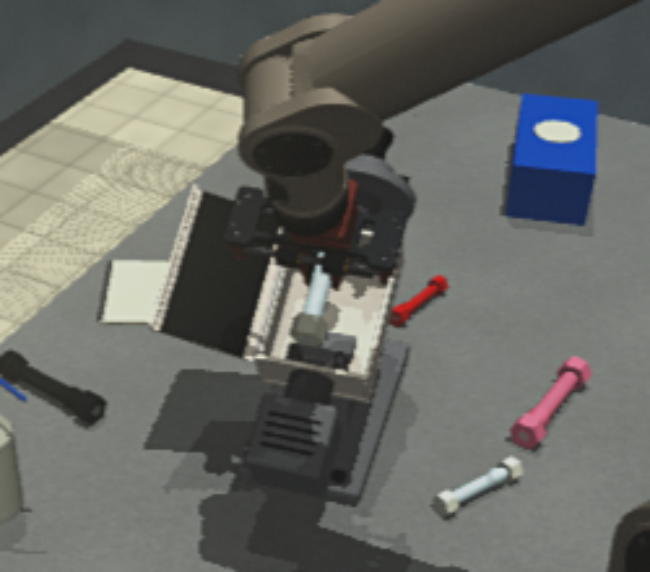

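View pics/w2.png

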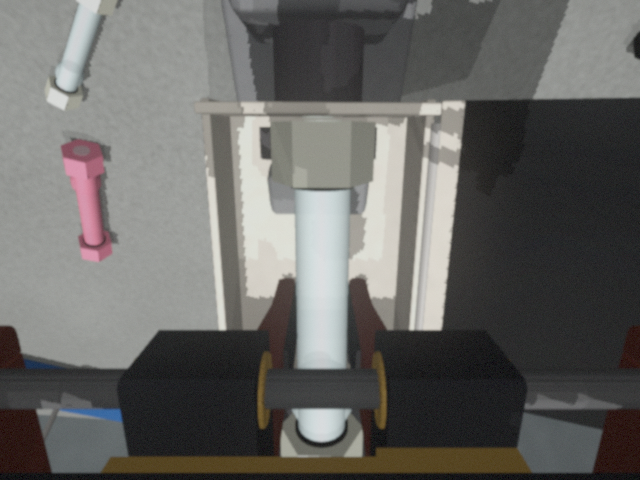

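```bash
cat >> h.py <<'E'
def toolcloud(s,m=None):
    z=s["z_map"]; v,u=np.nonzero((z>0) if m is None else m&(z>0)); d=z[v,u]
    P=np.c_[(u-s["cx"])/s["fx"]*d,(v-s["cy"])/s["fy"]*d,d]; T=s["T_tool_cam"]
    return (P@T[:3,:3].T+T[:3,3])*1000
def tubeaxis(s):
    P=toolcloud(s); P=P[(P[:,0]>14)&(P[:,0]<90)&(abs(P[:,1])<25)&(P[:,2]>-50)&(P[:,2]<20)]
    for x0 in range(15,90,10):
        Q=P[abs(P[:,0]-x0)<4]
        if len(Q)>8: print(x0,len(Q),"y",np.percentile(Q[:,1],[2,50,98]).round(1),"ztop",np.percentile(Q[:,2],[3,10,50]).round(1))
    print("end x max",np.percentile(P[:,0],[95,98,99.5]).round(1))
E
python3 - <<'E'
from h import *
w=ctrl.snapshot("wrist"); tubeaxis(w)
for n in("scene","side"):
    s=dict(np.load(f"{n}.npz")); im=s["img"].astype(int)
    g=(im[...,1]>im[...,0]+40)&(im[...,1]>im[...,2]+30)
    P=cloud(s,g); k=(abs(P[:,0]-.525)<.2)&(abs(P[:,1]-.37)<.15); Q=(P[k][:,:2]*1000).astype(np.float32)
    print(n,k.sum(),cv2.minAreaRect(Q)); 
    # sample by colour
    for nm,c in(("amber",(im[...,0]>150)&(im[...,2]<80)&(im[...,1]>60)),("blue",(im[...,2]>120)&(im[...,0]<80))):
        P=cloud(s,c); k=(abs(P[:,0]-.46)<.12)&(abs(P[:,1]-.11)<.06)&(P[:,2]>.005)&(P[:,2]<.05); Q=P[k]*1000
        if nm=="amber":
            k2=Q[:,2]>24; l=np.polyfit(Q[k2,0],Q[k2,1],1); print(nm,len(Q),Q.mean(0).round(1),"yaw",np.degrees(np.arctan(l[0])).round(1),"y at .46",np.polyval(l,460).round(1),Q[:,0].min(),Q[:,0].max())
        else: 
            for a in(Q[Q[:,0]<460],Q[Q[:,0]>460]): print("blue",len(a),np.median(a,0).round(1),a.min(0).round(0),a.max(0).round(0))
rep()
E
```

```text
15 592 y [-10.5  -0.6   9.6] ztop [-26.1 -25.6 -24.1]
25 1024 y [-10.7  -0.3   9.9] ztop [-26.  -25.7 -24.2]
35 1080 y [-10.6  -0.3   9.8] ztop [-26.3 -25.8 -24.2]
45 1140 y [-10.7  -0.3   9.8] ztop [-26.3 -25.8 -24.2]
55 1295 y [-17.2  -0.3  16.8] ztop [-32.4 -31.7 -25.4]
65 2374 y [-18.9  -0.3  18.3] ztop [-32.7 -32.3 -31. ]
75 2531 y [-18.8  -0.3  18.3] ztop [-32.9 -32.3 -31.1]
end x max [77.2 78.4 79. ]
scene 376 ((516.3564453125, 372.87060546875), (156.84324645996094, 237.28866577148438), 81.51183319091797)
amber 161 [459.5 107.4  26.7] yaw -1.2 y at .46 107.4 403.75985399095936 510.8381517892815
blue 32 [390.2 110.5  34. ] [381. 100.  31.] [401. 121.  39.]
blue 38 [527.9 105.2  33.9] [518.  97.  30.] [539. 120.  41.]
side 685 ((521.7036743164062, 367.1357421875), (147.4657440185547, 222.9965362548828), 81.3036880493164)
amber 231 [460.8 114.7  27.2] yaw -1.5 y at .46 114.7 405.2342179144682 514.9744096019949
blue 83 [389.8 121.   32.8] [380. 104.  18.] [400. 134.  38.]
blue 77 [527.8 117.2  32.1] [517.  99.  16.] [541. 130.  39.]
t 7.0 q [0.5, 0.17, -0.53, 2.06, 0.76, 0.96, -0.25] pos [0.485, -0.2351, 0.2467] F [-0.6, -0.5, -2.9] M [0.54, -0.03, 0.0] open 21.2
 trough-frame tcp mm [-0.1, 1.5, 94.4] rot err(tool) deg [-0.1, -0.2, -0.1]
```

```bash
python3 - <<'E'
from h import *
R0,t0,_=cur()
Rt=down(np.radians(171.3))
print("mid");delta(Rt,[.50,.05,.27])
print("hover");delta(Rt,[.524,.369,.09])
E
```

```text
mid
rv [-0.3124, 0.4626, -1.1598] d [0.2254, 0.0796, -0.1579] deg 73.8 mm 286.0
hover
rv [-0.3124, 0.4626, -1.1598] d [0.5796, 0.1758, -0.1556] deg 73.8 mm 625.0
```

```bash
python3 -m handwheel '[[0,0,0,0,0,-0.02,0],[0,0,0,0.02,0.005,-0.045,0],[-0.03,0.05,-0.1,0.05,0.015,-0.07,0],[-0.07,0.1,-0.22,0.085,0.025,-0.095,0],[-0.11,0.15,-0.35,0.12,0.04,-0.12,0],[-0.14,0.2,-0.48,0.155,0.053,-0.14,0],[-0.17,0.25,-0.61,0.19,0.067,-0.155,0],[-0.2,0.3,-0.73,0.225,0.08,-0.158,0],[-0.23,0.35,-0.85,0.265,0.09,-0.165,0],[-0.26,0.39,-0.96,0.305,0.1,-0.17,0]]'; python3 - <<'E'
from h import *
rep()
Rt=down(np.radians(171.3)); delta(Rt,[.524,.369,.09])
E
```

```text
t: 8.0
eef_pos: [0.5025, 0.1274, 0.2385]
tcp_rot: [0.535, 3.027, -0.082]
wrist_force: [0.4, -0.1, -1.6]
opening: 0.245
t 8.0 q [0.29, 0.29, -0.84, 1.89, 0.34, 1.06, 0.53] pos [0.5025, 0.1274, 0.2385] F [0.4, -0.1, -1.6] M [0.11, -0.11, 0.06] open 21.5
 trough-frame tcp mm [-306.6, 100.7, 261.8] rot err(tool) deg [-14.8, 22.4, -55.3]
rv [-0.0484, 0.0704, -0.1979] d [0.0732, 0.2401, 0.1336] deg 12.3 mm 284.0
```

```bash
python3 -m handwheel '[[-0.01,0.015,-0.05,0.01,0.035,0.005,0],[-0.02,0.03,-0.1,0.02,0.07,0.01,0],[-0.03,0.045,-0.14,0.03,0.105,0.02,0],[-0.035,0.055,-0.16,0.04,0.14,0.04,0],[-0.035,0.055,-0.16,0.05,0.17,0.06,0],[-0.035,0.055,-0.16,0.06,0.2,0.08,0],[-0.035,0.055,-0.16,0.06,0.21,0.09,0],[-0.035,0.055,-0.16,0.06,0.21,0.09,0],[-0.035,0.055,-0.16,0.06,0.21,0.09,0]]'; python3 - <<'E'
from h import *
rep()
Rt=down(np.radians(171.3)); delta(Rt,[.524,.369,.04])
w=ctrl.snapshot("wrist"); tubeaxis(w); cv2.imwrite("pics/w3.png",w["img"][:,:,::-1])
E
```

```text
t: 8.9
eef_pos: [0.5247, 0.3371, 0.1362]
tcp_rot: [0.303, 3.111, -0.026]
wrist_force: [-0.3, -0.8, -0.7]
opening: 0.242
t 8.9 q [-0.11, 0.61, -0.8, 1.72, 0.53, 1.03, 0.27] pos [0.5247, 0.3371, 0.1362] F [-0.3, -0.8, -0.7] M [0.01, -0.11, 0.0] open 21.2
 trough-frame tcp mm [-530.2, 169.8, 272.9] rot err(tool) deg [-17.0, 25.2, -64.2]
rv [-0.0154, 0.0168, -0.042] d [0.0084, 0.0326, 0.0956] deg 2.7 mm 101.0
15 603 y [-9.6  0.2 10.4] ztop [-26.  -25.5 -24. ]
25 1025 y [-9.9  0.2 10.7] ztop [-26.  -25.6 -24. ]
35 1066 y [-9.7  0.2 10.5] ztop [-26.  -25.5 -24. ]
45 1134 y [-9.8  0.6 10.7] ztop [-26.  -25.6 -24. ]
55 1212 y [-15.4   0.6  17. ] ztop [-32.  -31.4 -25. ]
65 2364 y [-18.    0.6  19.1] ztop [-32.6 -32.1 -30.8]
75 2497 y [-18.    0.5  19.1] ztop [-32.6 -32.2 -30.9]
end x max [77.7 79.  79.4]
```

View pics/w3.png

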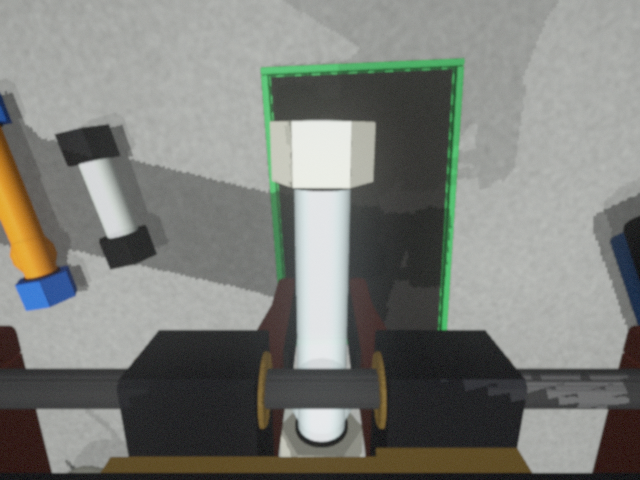

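```bash
python3 -m handwheel '[[-0.015,0.017,-0.04,0.008,0.02,0.02,0],[-0.015,0.017,-0.04,0.008,0.032,0.05,0],[-0.015,0.017,-0.04,0.008,0.032,0.08,0],[-0.015,0.017,-0.04,0.008,0.032,0.09,0],[-0.015,0.017,-0.04,0.008,0.032,0.09,0],[-0.015,0.017,-0.04,0.008,0.032,0.09,0]]'; python3 - <<'E'
from h import *
rep()
Rt=down(np.radians(171.3)); delta(Rt,[.524,.369,.008])
w=ctrl.snapshot("wrist"); cv2.imwrite("pics/w4.png",w["img"][:,:,::-1])
E
```

```text
t: 9.55
eef_pos: [0.5248, 0.3698, 0.0475]
tcp_rot: [0.241, 3.131, 0.003]
wrist_force: [0.1, 0.2, -2.5]
opening: 0.241
t 9.55 q [-0.19, 0.75, -0.75, 1.73, 0.62, 0.92, 0.22] pos [0.5248, 0.3698, 0.0475] F [0.1, 0.2, -2.5] M [0.03, -0.16, -0.01] open 21.1
 trough-frame tcp mm [-602.2, 177.3, 212.0] rot err(tool) deg [-18.0, 26.3, -66.4]
rv [0.0021, 0.0015, -0.002] d [0.0007, -0.001, 0.0395] deg 0.2 mm 40.0
```

View pics/w4.png

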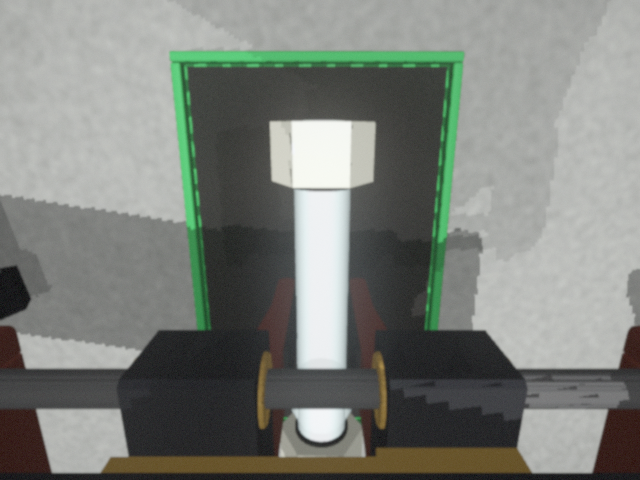

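```bash
python3 -m handwheel '[[0,0,0,0,0,0.012,0],[0,0,0,0,0,0.024,0],[0,0,0,0,0,0.032,0],[0,0,0,0,0,0.036,0],[0,0,0,0,0,0.036,0],[0,0,0,0,0,0.036,0]]'; python3 - <<'E'
from h import *
rep()
E
```

```text
t: 10.2
eef_pos: [0.5236, 0.3702, 0.0095]
tcp_rot: [-0.239, -3.132, -0.002]
wrist_force: [0.8, -0.3, -1.6]
opening: 0.248
t 10.2 q [-0.21, 0.79, -0.72, 1.74, 0.66, 0.86, 0.19] pos [0.5236, 0.3702, 0.0095] F [0.8, -0.3, -1.6] M [0.01, -0.14, 0.01] open 21.8
 trough-frame tcp mm [-621.7, 176.2, 179.4] rot err(tool) deg [-17.9, 26.4, -66.5]
```

```bash
python3 -m handwheel '[[0,0,0,0,0,0.0015,0],[0,0,0,0,0,0.003,0],[0,0,0,0,0,0.003,0]]'; python3 - <<'E'
from h import *
rep()
E
```

```text
t: 10.5
eef_pos: [0.5238, 0.3705, 0.0087]
tcp_rot: [0.239, 3.131, 0.001]
wrist_force: [-3.6, -3.3, 14.2]
opening: 0.24
t 10.5 q [-0.21, 0.79, -0.72, 1.74, 0.67, 0.86, 0.19] pos [0.5238, 0.3705, 0.0087] F [-3.6, -3.3, 14.2] M [-1.03, 0.75, -0.02] open 21.1
 trough-frame tcp mm [-622.3, 176.5, 178.8] rot err(tool) deg [-17.9, 26.3, -66.5]
```

```bash
python3 -m handwheel '[[0,0,0,0,0,-0.002,0.04],[0,0,0,0,0,-0.002,0.06],[0,0,0,0,0,-0.002,0.06],[0,0,0,0,0,-0.015,0.06],[0,0,0,0,0,-0.04,0.06],[0,0,0,0,0,-0.08,0.06],[0,0,0,0,0,-0.12,0.06],[0,0,0,0,0,-0.15,0.06],[0,0,0,0,0,-0.15,0.06]]'; python3 - <<'E'
from h import *
rep()
w=ctrl.snapshot("side"); cv2.imwrite("pics/s5.png",cv2.resize(w["img"][260:460,150:400,::-1],None,fx=3,fy=3))
delta(down(np.radians(178.6)),[.46,.11,.14])
E
```

```text
t: 11.4
eef_pos: [0.5253, 0.3724, 0.1625]
tcp_rot: [0.239, 3.127, 0.011]
wrist_force: [1.0, 0.5, 0.0]
opening: 0.682
t 11.4 q [-0.14, 0.62, -0.83, 1.66, 0.51, 1.09, 0.3] pos [0.5253, 0.3724, 0.1625] F [1.0, 0.5, 0.0] M [0.0, -0.08, 0.08] open 59.9
 trough-frame tcp mm [-546.7, 178.4, 312.8] rot err(tool) deg [-18.4, 26.3, -66.4]
rv [0.0041, 0.0036, -0.1283] d [0.0242, -0.268, 0.0186] deg 7.4 mm 270.0
```

View pics/s5.png

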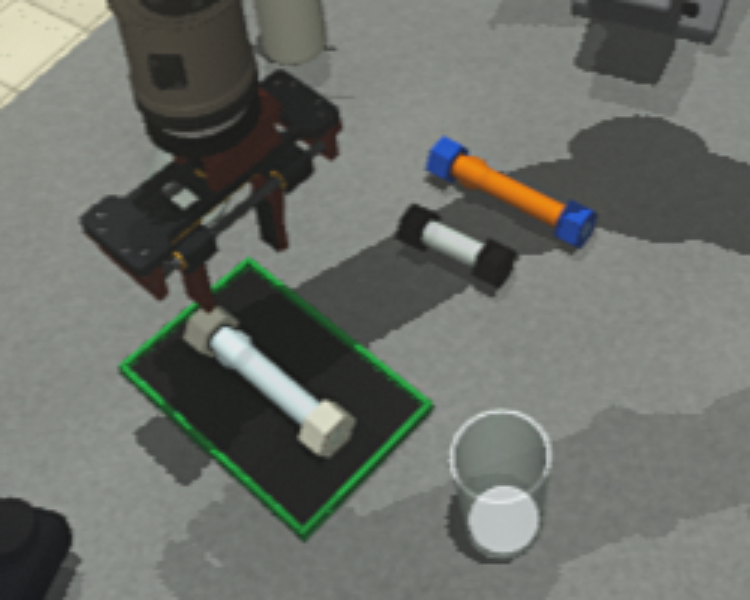

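The blank lies flat in the tray (crop px ~(270,380)). The sample is the amber tube at (510,190), with its bulge near the left (+x) cap. Next I go above it.

```bash
python3 -m handwheel '[[0,0,-0.02,0.003,-0.04,0,0.06],[0,0,-0.06,0.008,-0.085,0,0.06],[0,0,-0.1,0.012,-0.13,0,0.06],[0,0,-0.128,0.017,-0.175,0,0.06],[0,0,-0.128,0.022,-0.22,0.005,0.06],[0,0,-0.128,0.024,-0.25,0.01,0.06],[0,0,-0.128,0.024,-0.266,0.015,0.06],[0,0,-0.128,0.024,-0.266,0.015,0.06],[0,0,-0.128,0.024,-0.266,0.015,0.06]]'; python3 - <<'E'
from h import *
import h
rep(); R,t,h.st0=cur()
w=ctrl.snapshot("wrist"); cv2.imwrite("pics/w6.png",w["img"][:,:,::-1])
im=w["img"].astype(int); 
am=(im[...,0]>130)&(im[...,2]<80)&(im[...,1]>60); bl=(im[...,2]>100)&(im[...,0]<90)
for nm,m in(("amber",am),("blue",bl)):
    P=cloud(w,m)*1000; P=P[(P[:,2]>3)&(P[:,2]<60)]
    if len(P)<20: continue
    print(nm,len(P),P.min(0).round(0),P.max(0).round(0),np.median(P,0).round(1))
    if nm=="amber":
        for x0 in range(390,530,10):
            Q=P[abs(P[:,0]-x0)<4]
            if len(Q)>20: print(x0,len(Q),np.percentile(Q[:,1],[2,98]).round(1),np.percentile(Q[:,1],[2,98]).mean().round(1),np.percentile(Q[:,2],97).round(1))
    else:
        for Q in (P[P[:,0]<455],P[P[:,0]>455]):
            if len(Q)>20: print("cap",np.percentile(Q,[2,98],axis=0).round(1).tolist())
E
```

```text
t: 12.35
eef_pos: [0.4593, 0.111, 0.1413]
tcp_rot: [-0.039, -3.141, -0.002]
wrist_force: [0.4, 0.5, 0.2]
opening: 0.683
t 12.35 q [0.42, 0.4, -0.94, 2.06, 0.42, 0.88, 0.79] pos [0.4593, 0.111, 0.1413] F [0.4, 0.5, 0.2] M [0.12, -0.12, 0.0] open 60.0
 trough-frame tcp mm [-349.8, 54.9, 174.6] rot err(tool) deg [-19.8, 25.6, -73.6]
amber 3849 [404.  97.   9.] [518. 124.  34.] [461.6 110.9  27.8]
410 232 [102.5 122.2] 112.3 29.6
420 253 [102.2 121.3] 111.7 29.6
430 263 [101.8 121.1] 111.5 29.6
440 292 [101.5 121.7] 111.6 29.7
450 280 [101.1 121.6] 111.3 29.6
460 280 [101.2 121.4] 111.3 29.8
470 269 [101.1 121.3] 111.2 29.7
480 267 [100.8 121.2] 111.0 29.7
490 333 [ 98.  121.8] 109.9 31.2
500 319 [ 97.3 123.1] 110.2 32.8
510 210 [ 99.3 119.8] 109.5 31.2
blue 2731 [380.  91.   5.] [552. 353.  37.] [517.6 120.4  27.1]
cap [[381.5, 94.7, 12.2], [450.4, 347.8, 35.5]]
cap [[463.7, 92.0, 12.1], [543.9, 309.1, 36.0]]
```

View pics/w6.png

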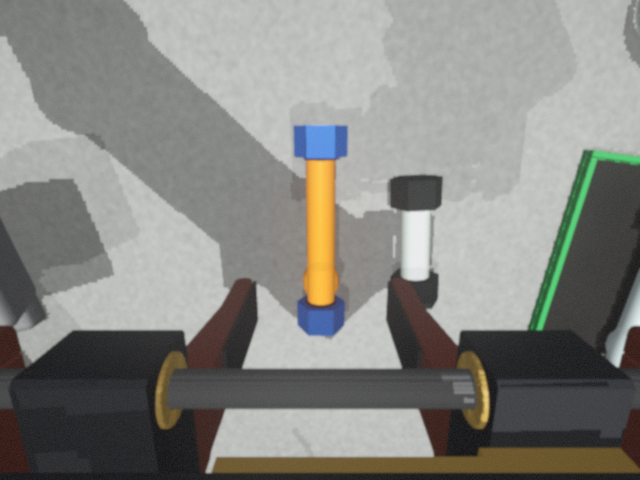

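```bash
python3 -m handwheel '[[0,0,0,-0.001,0,0.03,0.06],[0,0,0,-0.001,0,0.065,0.06],[0,0,0,-0.001,0,0.095,0.06],[0,0,0,-0.001,0,0.115,0.06],[0,0,0,-0.001,0,0.128,0.06],[0,0,0,-0.001,0,0.128,0.06],[0,0,0,-0.001,0,0.128,0.06]]'; python3 - <<'E'
from h import *
rep(); delta(down(np.radians(178.7)),[.4605,.1112,.005])
E
```

```text
t: 13.1
eef_pos: [0.4609, 0.1118, 0.0141]
tcp_rot: [0.037, 3.141, 0.003]
wrist_force: [-0.2, 0.3, 0.1]
opening: 0.682
t 13.1 q [0.24, 0.6, -0.75, 2.14, 0.68, 0.66, 0.56] pos [0.4609, 0.1118, 0.0141] F [-0.2, 0.3, 0.1] M [0.04, -0.18, -0.02] open 59.9
 trough-frame tcp mm [-413.8, 56.6, 64.6] rot err(tool) deg [-19.9, 25.5, -73.7]
rv [0.0016, 0.0006, -0.0008] d [0.0004, -0.0007, 0.0091] deg 0.1 mm 9.0
```

```bash
python3 -m handwheel '[[0,0,0,0,0,0.005,0.06],[0,0,0,0,-0.0005,0.009,0.06],[0,0,0,0,-0.0005,0.009,0.0],[0,0,0,0,-0.0005,0.009,0.0],[0,0,0,0,-0.0005,0.009,0.0],[0,0,0,0,-0.0005,0.009,0.0],[0,0,0,0,-0.0005,0.009,0.0]]'; python3 - <<'E'
from h import *
rep()
E
```

```text
t: 13.8
eef_pos: [0.4606, 0.1103, 0.0047]
tcp_rot: [0.039, 3.141, 0.002]
wrist_force: [-0.5, 0.6, -0.8]
opening: 0.267
t 13.8 q [0.23, 0.61, -0.74, 2.14, 0.7, 0.64, 0.55] pos [0.4606, 0.1103, 0.0047] F [-0.5, 0.6, -0.8] M [0.07, -0.11, 0.02] open 23.5
 trough-frame tcp mm [-417.2, 56.0, 55.8] rot err(tool) deg [-19.8, 25.5, -73.6]
```

```bash
python3 -m handwheel '[[0,0,0,0,0,-0.005,0],[0,0,0,0,0,-0.02,0],[0,0,0,0,0,-0.05,0],[0,0,0,0,0,-0.09,0],[0,0,0,0,0,-0.13,0],[0,0,0,0,0,-0.17,0],[0,0,0,0,0,-0.2,0],[0,0,0,0,0,-0.23,0],[0,0,0,0,0,-0.23,0]]'; python3 - <<'E'
from h import *
rep(); w=ctrl.snapshot("wrist"); tubeaxis(w)
delta(TOOLTR,trp([0,0,.13])); print(trp([0,0,.13]))
E
```

```text
t: 14.7
eef_pos: [0.4623, 0.1111, 0.2382]
tcp_rot: [0.039, 3.135, 0.002]
wrist_force: [0.4, 0.3, -1.3]
opening: 0.245
t 14.7 q [0.54, 0.27, -1.03, 1.95, 0.26, 1.06, 0.93] pos [0.4623, 0.1111, 0.2382] F [0.4, 0.3, -1.3] M [0.11, -0.12, 0.03] open 21.5
 trough-frame tcp mm [-300.8, 57.8, 258.2] rot err(tool) deg [-20.0, 25.2, -73.6]
15 590 y [-9.6  0.3 10.7] ztop [-24.8 -24.2 -22.7]
25 997 y [-9.9  0.3 10.5] ztop [-24.7 -24.2 -22.8]
35 1068 y [-9.6  0.3 10.7] ztop [-24.7 -24.3 -22.7]
45 1117 y [-9.8  0.3 10.5] ztop [-24.8 -24.3 -22.7]
55 1115 y [-12.2   0.7  13.4] ztop [-30.1 -26.7 -23.2]
65 2333 y [-18.    0.3  19. ] ztop [-31.1 -30.7 -29.5]
75 2499 y [-18.    0.3  18.9] ztop [-31.2 -30.8 -29.5]
end x max [78.6 79.7 80.2]
rv [0.3471, -0.4425, 1.2842] d [-0.0266, -0.3279, -0.0417] deg 80.3 mm 332.0
[ 0.47957031 -0.21819095  0.2775833 ]
```

```bash
python3 -m handwheel '[[0.03,-0.04,0.12,-0.002,-0.02,-0.03,0],[0.07,-0.08,0.25,-0.005,-0.05,-0.06,0],[0.1,-0.13,0.38,-0.008,-0.085,-0.085,0],[0.14,-0.18,0.51,-0.01,-0.12,-0.1,0],[0.17,-0.22,0.64,-0.013,-0.155,-0.1,0],[0.21,-0.27,0.77,-0.016,-0.19,-0.1,0],[0.24,-0.31,0.9,-0.019,-0.225,-0.095,0],[0.28,-0.36,1.03,-0.022,-0.255,-0.085,0],[0.31,-0.4,1.16,-0.024,-0.285,-0.075,0],[0.347,-0.443,1.284,-0.026,-0.31,-0.065,0]]'; python3 - <<'E'
from h import *
rep(); delta(TOOLTR,trp([0,0,.10]))
E
```

```text
t: 15.75
eef_pos: [0.4775, -0.2023, 0.2971]
tcp_rot: [1.682, 2.11, -0.455]
wrist_force: [0.1, 0.5, -1.1]
opening: 0.244
t 15.75 q [0.7, 0.13, -0.8, 2.0, 0.7, 1.09, -0.21] pos [0.4775, -0.2023, 0.2971] F [0.1, 0.5, -1.1] M [0.53, -0.01, -0.05] open 21.4
 trough-frame tcp mm [-4.0, 1.6, 154.9] rot err(tool) deg [0.3, -0.0, 0.1]
rv [-0.0061, 0.0002, -0.0026] d [-0.004, -0.0012, 0.0549] deg 0.4 mm 55.0
```

```bash
python3 -m handwheel '[[-0.006,0,-0.002,-0.004,-0.001,0.015,0],[-0.006,0,-0.002,-0.004,-0.001,0.04,0],[-0.006,0,-0.002,-0.004,-0.001,0.065,0],[-0.006,0,-0.002,-0.004,-0.001,0.085,0],[-0.006,0,-0.002,-0.004,-0.001,0.09,0],[-0.006,0,-0.002,-0.004,-0.001,0.09,0],[-0.006,0,-0.002,-0.004,-0.001,0.09,0]]'; python3 - <<'E'
from h import *
import h
rep(); delta(TOOLTR,trp([0,0.0005,.03])); R,t,h.st0=cur()
w=ctrl.snapshot("wrist"); tubeaxis(w); cv2.imwrite("pics/w7.png",w["img"][:,:,::-1])
P=(cloud(w)-TO)@TR*1000
k=P[(abs(P[:,0]+69)<8)&(abs(P[:,1])<32)&(P[:,2]>5)&(P[:,2]<45)]
for z0 in range(5,45,5):
    Q=k[abs(k[:,2]-z0)<2.5]; print(z0,len(Q),np.sort(Q[:,1])[::max(1,len(Q)//8)].round(1).tolist())
w_=P[(P[:,2]>33)&(P[:,2]<39)&(abs(P[:,0])<70)]
for a,b in((-75,-50),(50,75)):
    Q=w_[(w_[:,1]>a)&(w_[:,1]<b)]; print(np.percentile(Q[:,1],[3,50,97]).round(1) if len(Q) else 0)
s=ctrl.snapshot("side"); cv2.imwrite("pics/s7.png",cv2.resize(s["img"][100:300,270:470,::-1],None,fx=3,fy=3))
E
```

```text
t: 16.45
eef_pos: [0.4889, -0.2473, 0.2235]
tcp_rot: [1.67, 2.116, -0.445]
wrist_force: [0.5, -0.3, -1.4]
opening: 0.239
t 16.45 q [0.71, 0.25, -0.75, 2.06, 0.87, 0.97, -0.32] pos [0.4889, -0.2473, 0.2235] F [0.5, -0.3, -1.4] M [0.58, 0.07, 0.03] open 21.0
 trough-frame tcp mm [-0.7, 2.5, 67.9] rot err(tool) deg [-0.3, 0.1, -0.3]
rv [0.0044, -0.0012, 0.0049] d [-0.0008, -0.0022, 0.0379] deg 0.4 mm 38.0
15 601 y [-10.5  -0.2   9.7] ztop [-24.7 -24.3 -22.9]
25 1002 y [-10.8  -0.6   9.5] ztop [-24.8 -24.4 -22.9]
35 1073 y [-10.7  -0.6   9.7] ztop [-24.9 -24.4 -22.9]
45 1130 y [-10.8  -0.6   9.5] ztop [-24.8 -24.4 -22.9]
55 1170 y [-16.2  -0.6  15. ] ztop [-30.7 -29.9 -23.5]
65 2336 y [-19.   -0.6  18. ] ztop [-31.3 -30.9 -29.7]
75 2464 y [-19.   -0.6  18. ] ztop [-31.4 -30.9 -29.6]
85 1324 y [-23.7  -0.3  23.9] ztop [17.8 18.2 19. ]
end x max [86.  87.7 88.9]
5 0 []
10 0 []
15 0 []
20 0 []
25 0 []
30 0 []
35 90 [-31.6, -25.0, -24.8, -24.6, -24.4, -24.3, -24.1, -24.0, 31.4]
40 802 [-32.0, -30.3, -28.7, -27.2, -26.0, 26.9, 28.4, 30.0, 31.6]
[-65.1 -62.2 -60.2]
[59.4 62.  67.1]
```

View pics/w7.png

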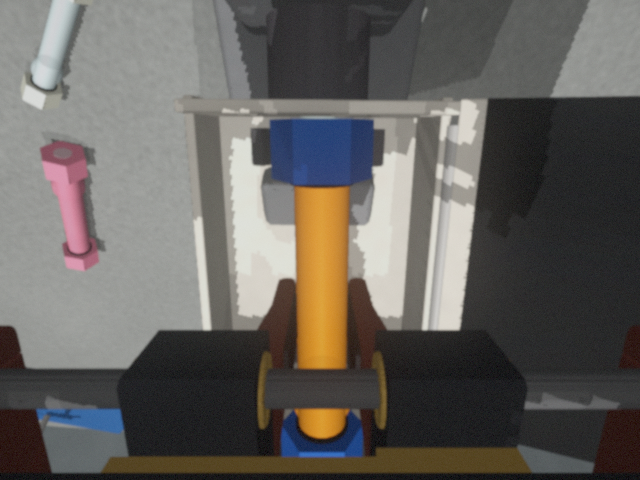

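View pics/s7.png

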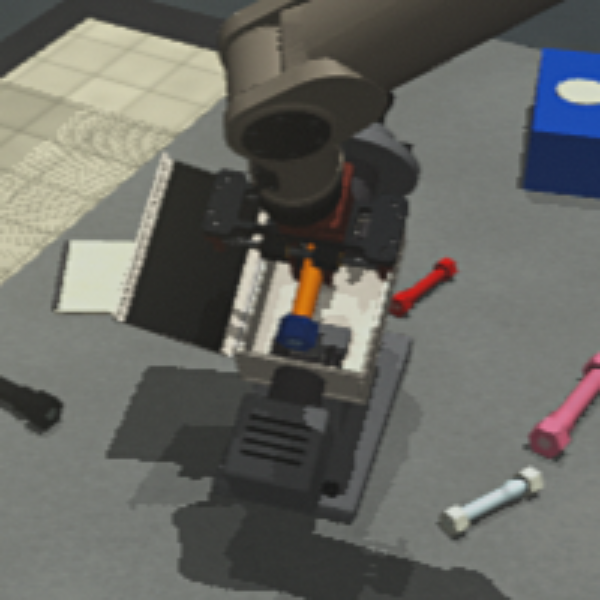

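```bash
python3 -m handwheel '[[0.004,-0.001,0.005,-0.001,-0.0022,0.01,0],[0.004,-0.001,0.005,-0.001,-0.0022,0.022,0],[0.004,-0.001,0.005,-0.001,-0.0022,0.034,0],[0.004,-0.001,0.005,-0.001,-0.0022,0.04,0],[0.004,-0.001,0.005,-0.001,-0.0022,0.04,0],[0.004,-0.001,0.005,-0.001,-0.0022,0.04,0]]'; python3 - <<'E'
from h import *
import h
rep(); delta(TOOLTR,trp([0,0.0003,.02])); R,t,h.st0=cur()
w=ctrl.snapshot("wrist"); tubeaxis(w); P=(cloud(w)-TO)@TR*1000
print("cheek y"); k=P[(abs(P[:,0]+69)<8)&(abs(P[:,1])<32)&(P[:,2]>32)&(P[:,2]<45)]
h_=np.histogram(k[:,1],bins=np.arange(-32,33,2)); print(h_[0].tolist())
cv2.imwrite("pics/w8.png",cv2.resize(w["img"][60:260,180:460,::-1],None,fx=2.6,fy=2.6))
E
```

```text
t: 17.15
eef_pos: [0.4914, -0.2686, 0.1889]
tcp_rot: [1.678, 2.111, -0.449]
wrist_force: [-0.3, -0.4, -1.2]
opening: 0.243
t 17.15 q [0.71, 0.31, -0.71, 2.08, 0.95, 0.92, -0.38] pos [0.4914, -0.2686, 0.1889] F [-0.3, -0.4, -1.2] M [0.54, 0.0, 0.08] open 21.3
 trough-frame tcp mm [0.5, 0.1, 27.3] rot err(tool) deg [0.0, 0.0, 0.0]
rv [-0.0004, -0.0003, -0.0007] d [0.0005, 0.0002, 0.0073] deg 0.1 mm 7.0
15 596 y [-10.5  -0.2   9.6] ztop [-24.9 -24.3 -22.8]
25 1004 y [-10.8  -0.6   9.5] ztop [-25.  -24.4 -22.8]
35 1059 y [-10.6  -0.3   9.8] ztop [-24.9 -24.4 -22.8]
45 1130 y [-10.8  -0.6   9.5] ztop [-24.9 -24.4 -22.8]
55 1170 y [-16.2  -0.6  14.8] ztop [-30.8 -30.  -23.6]
65 2865 y [-24.1   0.1  24.1] ztop [-31.2 -30.7 -28.9]
75 2951 y [-24.1  -0.3  24. ] ztop [-31.3 -30.8 -28.9]
85 2752 y [-23.9   0.1  24. ] ztop [-22.8 -22.3 -21.2]
end x max [88.1 89.2 89.8]
cheek y
[195, 195, 253, 271, 256, 41, 174, 58, 0, 0, 0, 0, 0, 0, 0, 0, 0, 0, 0, 0, 0, 0, 0, 0, 123, 110, 107, 256, 281, 229, 188, 170]
```

View pics/w8.png

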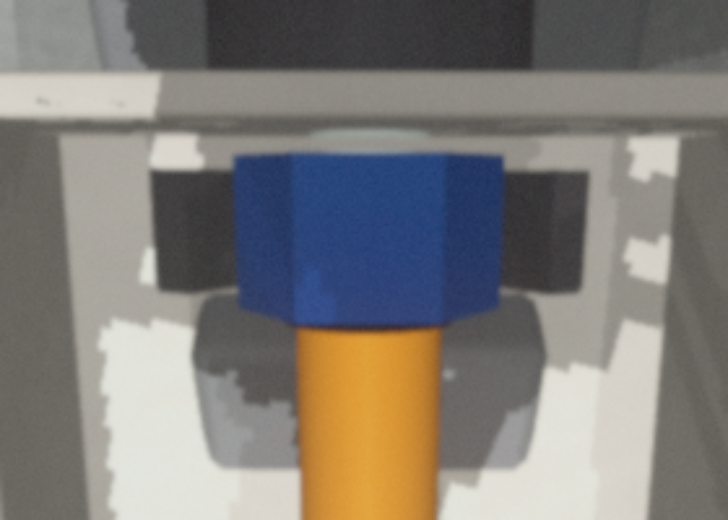

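```bash
python3 -m handwheel '[[0,0,0,0,0,0.004,0],[0,0,0,0,0,0.008,0],[0,0,0,0,0,0.011,0],[0,0,0,0,0,0.014,0],[0,0,0,0,0,0.014,0]]'; python3 - <<'E'
from h import *
rep()
E
python3 -m handwheel '[[0,0,0,0,0,0.003,0],[0,0,0,0,0,0.006,0],[0,0,0,0,0,0.006,0]]'; python3 - <<'E'
from h import *
rep(); w=ctrl.snapshot("wrist"); tubeaxis(w)
E
```

```text
t: 17.7
eef_pos: [0.4942, -0.275, 0.1776]
tcp_rot: [1.676, 2.11, -0.447]
wrist_force: [2.3, 2.3, 2.1]
opening: 0.241
t 17.7 q [0.7, 0.34, -0.7, 2.08, 0.98, 0.91, -0.4] pos [0.4942, -0.275, 0.1776] F [2.3, 2.3, 2.1] M [0.57, -0.39, 0.11] open 21.2
 trough-frame tcp mm [0.8, 1.4, 14.1] rot err(tool) deg [-0.1, -0.0, 0.0]
t: 18.0
eef_pos: [0.495, -0.2779, 0.1725]
tcp_rot: [1.675, 2.11, -0.447]
wrist_force: [2.0, 2.2, 2.7]
opening: 0.237
t 18.0 q [0.7, 0.35, -0.69, 2.09, 1.0, 0.9, -0.41] pos [0.495, -0.2779, 0.1725] F [2.0, 2.2, 2.7] M [0.62, -0.58, 0.27] open 20.8
 trough-frame tcp mm [0.8, 1.5, 8.1] rot err(tool) deg [-0.1, -0.0, 0.0]
15 632 y [-16.8  -0.6  11.4] ztop [-24.7 -24.3 -22.8]
25 1631 y [-23.7  -0.2  23.8] ztop [-24.6 -24.1 -20.2]
35 1818 y [-23.8  -0.3  23.9] ztop [-24.6 -24.1 -19.2]
45 2161 y [-23.9  -0.3  23.9] ztop [-24.7 -23.9 -17. ]
55 1383 y [-23.3  -0.3  23.1] ztop [-30.7 -29.8 -22.9]
65 3316 y [-24.2   0.8  24.3] ztop [-31.4 -30.7 -28.7]
75 3436 y [-24.1   0.7  24.2] ztop [-31.5 -30.8 -28.6]
85 3826 y [-24.1  -0.3  24. ] ztop [-42.  -41.5 -40.4]
end x max [88.1 89.2 89.8]
```

```bash
python3 -m handwheel '[[0,0,0,0,0,0.003,0],[0,0,0,0,0,0.005,0],[0,0,0,0,0,0.005,0]]'; python3 - <<'E'
from h import *
rep(); w=ctrl.snapshot("wrist"); tubeaxis(w)
E
```

```text
t: 18.35
eef_pos: [0.4954, -0.2798, 0.1693]
tcp_rot: [1.675, 2.109, -0.449]
wrist_force: [-4.9, 10.8, 19.7]
opening: 0.239
t 18.35 q [0.7, 0.35, -0.69, 2.09, 1.01, 0.9, -0.42] pos [0.4954, -0.2798, 0.1693] F [-4.9, 10.8, 19.7] M [0.43, 0.56, -0.36] open 21.0
 trough-frame tcp mm [0.9, 1.5, 4.5] rot err(tool) deg [-0.1, -0.1, 0.0]
15 1012 y [-23.8  -0.2  23.8] ztop [-24.8 -24.2 -19.8]
25 1667 y [-23.8  -0.2  23.8] ztop [-24.8 -24.3 -20. ]
35 1868 y [-23.9  -0.3  23.9] ztop [-24.9 -24.4 -19.5]
45 2212 y [-24.   -0.3  23.9] ztop [-24.9 -24.2 -15.7]
55 1488 y [-24.2  -0.3  23.8] ztop [-30.8 -29.8 -23. ]
65 3413 y [-24.2   1.1  24.3] ztop [-35.1 -31.7 -29.8]
75 3558 y [-24.1   0.7  24.2] ztop [-34.7 -31.6 -29.8]
85 4975 y [-24.   -0.   24.1] ztop [-45.7 -45.2 -43.6]
end x max [88.  89.2 89.8]
```

```bash
python3 -m handwheel '[[0,0,0,0,0,0.001,0],[0,0,0,0,0,0.001,0]]'; python3 - <<'E'
from h import *
rep()
E
python3 -m handwheel '[[0,0,0,0,0,-0.001,0],[0,0,0,0,0,-0.001,0.03],[0,0,0,0,0,-0.001,0.05],[0,0,0,0,0,-0.001,0.05],[0,0,0,0,0,-0.001,0.05]]'; python3 - <<'E'
from h import *
rep()
E
```

```text
t: 18.6
eef_pos: [0.4955, -0.2798, 0.1693]
tcp_rot: [1.674, 2.109, -0.45]
wrist_force: [-10.4, 14.8, 27.6]
opening: 0.244
t 18.6 q [0.7, 0.35, -0.69, 2.09, 1.01, 0.9, -0.42] pos [0.4955, -0.2798, 0.1693] F [-10.4, 14.8, 27.6] M [0.38, 1.14, -0.79] open 21.5
 trough-frame tcp mm [0.9, 1.5, 4.4] rot err(tool) deg [-0.1, -0.2, 0.0]
t: 19.1
eef_pos: [0.4935, -0.2814, 0.1668]
tcp_rot: [1.679, 2.111, -0.451]
wrist_force: [0.6, 0.3, 0.1]
opening: 0.555
t 19.1 q [0.7, 0.36, -0.68, 2.09, 1.01, 0.9, -0.42] pos [0.4935, -0.2814, 0.1668] F [0.6, 0.3, 0.1] M [0.4, 0.02, -0.02] open 48.7
 trough-frame tcp mm [0.7, -0.8, 1.7] rot err(tool) deg [0.1, 0.0, 0.1]
```

Released. I withdraw straight along the trough z, with the fingers a bit wider.

```bash
python3 -m handwheel '[[0,0,0,0,0.001,-0.005,0.06],[0,0,0,0,0.001,-0.015,0.06],[0,0,0,0,0.001,-0.035,0.06],[0,0,0,0,0.001,-0.065,0.06],[0,0,0,0,0.001,-0.1,0.06],[0,0,0,0,0.001,-0.14,0.06],[0,0,0,0,0.001,-0.165,0.06],[0,0,0,0,0.001,-0.165,0.06],[0,0,0,0,0.001,-0.165,0.06]]'; python3 - <<'E'
from h import *
import h
rep(); R,t,h.st0=cur()
s=ctrl.snapshot("wrist"); cv2.imwrite("pics/w9.png",s["img"][:,:,::-1])
m=np.zeros((480,640),bool); m[60:340,235:480]=1
P=(cloud(s,m)-TO)@TR*1000
for x0 in range(-80,80,10):
    Q=P[(abs(P[:,0]-x0-5)<5)&(abs(P[:,1])<14)&(P[:,2]>15)]
    if len(Q)>5: print(x0+5,len(Q),"y",np.percentile(Q[:,1],[2,98]).round(1),"top",np.percentile(Q[:,2],95).round(1))
for n in("scene","side"):
    q=ctrl.snapshot(n); cv2.imwrite(f"pics/{n}9.png",q["img"][:,:,::-1])
E
```

```text
t: 20.0
eef_pos: [0.4765, -0.2002, 0.3108]
tcp_rot: [1.677, 2.11, -0.449]
wrist_force: [-0.1, -0.2, -0.4]
opening: 0.689
t 20.0 q [0.72, 0.1, -0.81, 1.99, 0.68, 1.1, -0.18] pos [0.4765, -0.2002, 0.3108] F [-0.1, -0.2, -0.4] M [0.42, 0.0, 0.06] open 60.5
 trough-frame tcp mm [0.8, 1.1, 167.9] rot err(tool) deg [-0.0, -0.1, 0.1]
-75 473 y [-13.5  13.2] top 36.1
-65 477 y [-13.6  13.3] top 36.0
-55 382 y [-12.4  12.5] top 35.3
-45 346 y [-9.3 11.5] top 29.4
-35 342 y [-9.5 11.6] top 29.5
-25 327 y [-9.5 11.7] top 29.5
-15 331 y [-9.7 11.8] top 29.6
-5 309 y [-9.8 11. ] top 29.3
5 300 y [-9.9 11.1] top 29.4
15 297 y [-10.   11.2] top 29.5
25 299 y [-10.1  11.3] top 29.3
35 393 y [-12.1  13.2] top 32.3
45 299 y [-11.9  13.2] top 32.4
55 412 y [-13.1  13. ] top 34.4
65 348 y [-13.7  13.9] top 35.8
75 339 y [-13.9  13.1] top 35.7
```

View pics/w9.png

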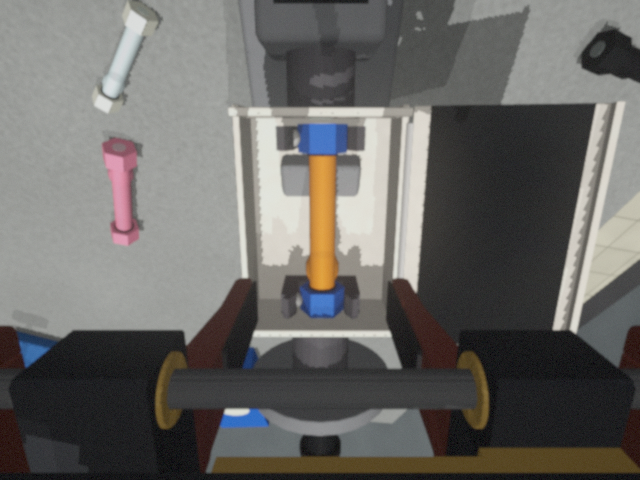

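View pics/side9.png

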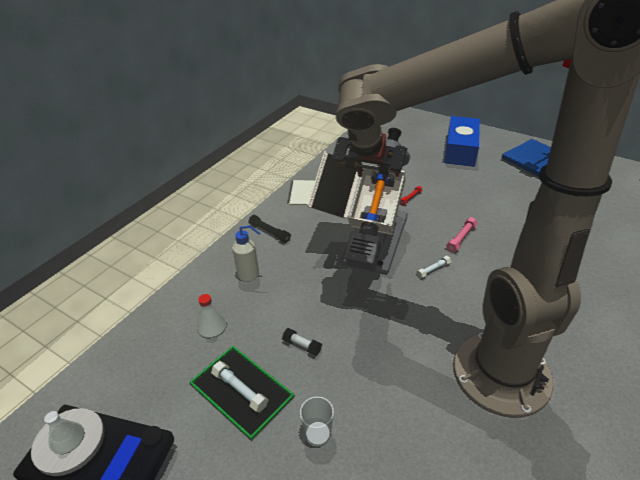

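```bash
python3 -c "
from cell import ctrl
print(ctrl.sign_off(), ctrl.get_state()['t'])"
```

```text
the job is handed in; nothing more can be done
the job is handed in; nothing more can be done
```

The tubes are changed and the job is handed in, at about 20 s of the 58 s allowed.

- **Water tube:** I pulled it out along the trough's z and laid it flat in the middle of the green tray. The wrist force showed it touching the tray before I let go, and the last side picture shows it still lying there.
- **Sample tube:** I loaded it with the bulge uphill and pressed until the wrist force rose to about 33 N in all with no further travel. I then let go and backed out along z.
- **Fit check:** The last wrist depth picture puts the sample's glass top at 29.3–29.6 mm along its whole length. The water tube read 29.4–29.5 mm when it was home. The caps read up to 0.6 mm lower than the water tube's. The bulge shows at trough x of about +40 mm.
- **Click:** I could not observe the click itself. I infer it from the travel and the matching height.
- **Bystanders:** The spare tube, flask, wash bottle and beaker look undisturbed in the last side picture. I did not re-measure them.
- **Disagreement:** The wrist depth read about 1.5 mm high on every tube measured, so I relied on the comparison with the water tube rather than the absolute values. No check failed.

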